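# Free the seized clamp knob and put the long guide bar back in its cradle

### The arm

A 7-joint arm with a two-finger parallel gripper is mounted at the origin on the work surface. World frame = base frame: x ahead of the robot, y to its left, z up, the work surface at z = 0. Lengths are in m, angles in rad, forces in N, time in s.
With the tool pointing down it reaches from about 0.425 to 0.95 m from the base axis. Payload 4.7 kg.
Tool frame: the origin (TCP) lies midway between the tips of the shut fingers; the grasp point (between the pads) lies 19 mm behind it; z points along the fingers, y is the direction in which the jaws open and shut (so a half turn about z gives the same grasp; the last joint's range is limited). The gripper opens to 87 mm and grips with 3 to 60 N. Pads are 19 mm wide; open, the fingers measure 117 mm over their backs; the gripper's body (75 mm by 190 mm) begins 51 mm behind the grasp point.
Start: joints at [-1.375, 0.469, -0.049, 1.532, 0.024, 1.141, -0.082], TCP at [0.15, 0.658, 0.223] pointing down, gripper open.
Joint ranges: [-2.59, 2.59], [-0.33, 1.99], [-1.39, 1.29], [0.1, 2.45], [-1.04, 4.18], [0.21, 1.99], [-2.66, 2.66]. Speed limits (rad/s): [2.57, 2.57, 3.14, 3.14, 3.14, 3.14, 3.14].

### API

Orientations are given as a unit quaternion [w, x, y, z].
In Python, from bench import state, read_camera, camera_params, sign_off gives the robot as it stands.
- The arm moves only by the shell command python3 -m creep 'ROWS'. ROWS is a JSON object of lists of equal length, an entry for each row: "travel": the shift along the world's x, y, z in cm, a list of three; "twist": the turn about the world's z in degrees; "claw": the gripper's target within -1 to 1 (shut at 1, half-way at 0, fully open at -1). In form: {"travel": [[tx, ty, tz], ...], "twist": [twist, ...], "claw": [claw, ...]}. A call has 1 to 5 rows; each row is the pose to reach, as a shift and turn from the pose measured when the call began; what a row does not reach only later rows make up. A row lasts 1/8 s, in which the tool goes at most 62.5 mm and 10.7 degrees, less where a joint would pass 70% of its speed; a pose out of reach is approached as far as the arm can. A call with a gripper value outside its range is refused whole. The fingers move at their own pace and stop on an object; the grip force is fixed at half the most. Time passes only in rows, so rows that repeat a pose let the fingers close. It gives the time, the measured TCP pose, the force and the opening at its end, in the units of the state.
- state(): the state, without advancing time (a new reading comes with each control period).
- read_camera(name): name is "side" or "top" or "wrist"; returns the picture (400x640x3 uint8, red, green, blue); there is no depth.
- camera_params(name): a dict with "camera_matrix" (3x3 intrinsics, pixels), "extrinsics" (4x4, takes a point from world to camera coordinates); the wrist camera has in their place "mount" (4x4, takes a point from camera to tool coordinates, whose origin is the TCP and whose axes are the flange's). Camera axes: x right, y up, looking along -z (the intrinsics and any distortion apply to the point x, -y, -z); pixel columns grow to the right and rows downward; lengths in m; the calibration is good to about 2 mm. A picture is of the moment at which its call begins: read the wrist's pose just before it. camera_params takes no time and is no camera call.
- sign_off(): hands the job in, once; it reports no verdict.
The state is a dict: "time_s": time; "joint_positions": joint angles; "joint_vel": joint speeds; "effort": joint torques, N m; "ee_pos": TCP position; "eef_rot": TCP orientation; "contact_force": force on the tool from outside, world axes, zero at the start; "torque": the same for the moment, N m; "grip_width": finger opening in m.
Only numpy, scipy, OpenCV 4.12 (cv2) and the standard library are available. Lean on these libraries where they do the work, as an engineer would, in place of code of your own. Each camera call takes 0.05 s, during which the arm holds its last target.

### The job

The sampler's long guide bar is locked in the bench clamp, whose knob has seized. Break the knob loose with a short firm anticlockwise twist, turn it on freely until the clamp is fully open and leave it open. Then lift the bar out, lay it flat on the bench and let go of it, take it again round its middle, and lay it right down in the long cradle, the one made for it; leave the short bar and the glassware where they stand.

Things in the scene. Friction and masses are not known exactly. Their poses are not given: they have to be found in the camera images.
- clamp: Grey fixed bench clamp, 72 (x) x 156 (y) mm. Origin: on the bench under the centre of the bar's place; x along the bar, y from the bar to the knob. The bar lies on a 10 mm base plate against a fixed steel jaw at -y (70 mm long, top at z 34 mm); its ends stick out 55 mm past the jaws and can be gripped there, its middle cannot. The knob's housing (64 mm square, top at z 38 mm) is at y 82 mm.
- jaw_lip (a point): Middle of the moving steel jaw's lip edge, 46 mm above the bench, axes as the clamp's. This jaw (70 mm long, on the bar's +y side) holds the bar down: its lip overlaps the bar's top edge by 5 mm. As the knob turns it backs off along the clamp's +y, 8.6 mm per rad; when open, the bar lifts straight up.
- knob (a joint): Turn of the clamp's knob about its vertical axis, rad: 0 locked (the start), grows anticlockwise seen from above, stop at 1.4 = fully open. Seized at first: 0.45 N m is needed to start it, less and less up to 0.3 rad (let go before that, it springs back), then it snaps forward, is loose, turns with about 0.06 N m and stays where it is left.
- knob_grip (a point): Point on the knob's axis at the height to grip, 72 mm above the bench, 82 mm from the bar's centre line. The knob is a grey plastic block 60 mm long, 34 mm wide, 34 mm tall (z 50 to 84 mm) with flat sides and a black pointer mark on top at one end. The point's x is the block's length, y its width, turning with it; at joint 0 the length is parallel to the bar.
- long_bar: Plain aluminium bar, 180 x 26 x 28 mm (its x, y, z), 0.2 kg (0.16 to 0.26), dark groove line and a dark dot at each end on top. Origin: centre of its underside; x along its length. It starts in the clamp, underside 10 mm above the bench. Both ends are alike. The bench between clamp and cradles (x 0.43 to 0.66 m, y about 0.015 m) is free to lay it on.
- long_cradle: The long bar's own storage cradle, fixed, grey plastic, 206 mm long, 56 mm wide; at its -x end a flat label plate with a long dark bar drawn on it. Origin: on the bench under its centre; x along its length. Two end parts with side walls (flaring outwards from z 24 to 33 mm) enclose the bar's ends; fingers can reach down only beside the open middle, 76 mm long, with a 22 mm wide web.
- long_cradle_floor (a point): Centre of the long cradle's slot floor, 6 mm above the bench, axes as the cradle's. The bar's underside comes to rest here, either way round; the slot is 31 mm wide and 190 mm long.
- short_cradle: Like the long cradle but for the short bar: 146 mm long, same width, a shorter bar drawn on its label. Not to be used. Origin on the bench under its centre, x along its length.
- short_bar: Aluminium bar 120 x 26 x 28 mm lying in the short cradle; leave it. Origin: centre of its underside.
- tube: Capped sample tube, 100 mm long, 33 mm over the cap, lying on the bench; leave it. Origin under its middle.
- dish: White shallow dish, 90 mm wide, 16 mm high; leave it. Origin at the centre of its underside.
- beaker: Clear beaker, 72 mm wide, 85 mm high; leave it. Origin at the centre of its underside.
- jar: Amber jar, 60 mm wide, 75 mm high; leave it. Origin at the centre of its underside.
Things that resemble listed ones, but are neither listed nor needed, are in the scene too. Leave any green look-alike of the long_bar alone. What is shaped like the clamp but purple is not meant.

How it is judged:
On the way, in this order (a step that is already met when the one before it is completed fails the run):
1. the knob is broken loose and turned until the clamp is open (joint above 1.1 rad), the bar still in the clamp (value of joint knob above 1.1 rad and distance of long_bar from where it was at the start of the episode below 0.03 m), for 0.2 s.
2. the long bar lies flat on the bench outside the clamp, let go (height (world z) of long_bar below 0.004 m and angle between long_bar's own z axis and vertical below 0.06 rad and distance of long_bar from where it was at the start of the episode above 0.05 m and contact force between the fingers and long_bar below 0.1 N and linear speed of long_bar below 0.02 m/s), for 0.1 s.
3. the long bar is lifted again, held by its middle part (height (world z) of long_bar above 0.02 m and contact force between the fingers and long_bar above 1 N and horizontal distance between the grasp point and long_bar below 0.045 m), for 0.1 s.
At the end, for the whole second after the job is handed in: The long bar lies at rest fully down in the long cradle's slot, either way round (centre within 8 mm along and 5 mm across the slot, underside 3 to 9 mm above the bench, level and in line within 0.06 rad), and the knob stands open beyond 1.1 rad (x of long_bar in the frame of long_cradle between -0.008 and 0.008 m and y of long_bar in the frame of long_cradle between -0.005 and 0.005 m and z of long_bar in the frame of long_cradle between 0.003 and 0.009 m and angle between the x axis of long_bar and the x axis of long_cradle, either way round below 0.06 rad and angle between long_bar's own z axis and vertical below 0.06 rad and linear speed of long_bar below 0.02 m/s and value of joint knob above 1.1 rad); the robot touches nothing.
It fails at once if the short bar or a piece of glassware (tube, dish, beaker, jar) is moved by more than 30 mm (distance of any of short_bar, tube, dish, beaker, jar from where it was at the start of the episode above 0.03 m).
It also fails if it takes over 64 s, if anything falls off the work surface, if the arm or the gripper's body presses on something with over 40 N, if the wrist force passes 120 N, or if a joint passes its speed limit or range.

## Working session

There is one attempt and no reset: what is moved stays moved. The work goes in short steps, Python scripts to look and compute and a shell command to move; the robot and the scene stay as the last step left them, time stands still between calls to the robot, and variables do not carry over. Pictures are saved under pics/ and viewed, and the job is handed in when it is done.

```bash
mkdir -p pics; ls
python3 - <<'E'
from bench import *
import cv2,numpy as np
np.set_printoptions(precision=4,suppress=True)
print(state())
for n in ["top","side","wrist"]:
    print(n,camera_params(n))
    cv2.imwrite(f"pics/{n}0.png",read_camera(n)[:,:,::-1])
E
```

```text
pics
{'time_s': 0.0, 'joint_positions': array([-1.3749,  0.4695, -0.0486,  1.5337,  0.0241,  1.141 , -0.0823]), 'joint_vel': array([-0.0006, -0.0011, -0.0014, -0.0003,  0.0004,  0.001 ,  0.0006]), 'effort': array([  0.0005, -50.7978,  -0.0807, -23.6149,  -0.0614,   0.038 ,
         0.0002]), 'ee_pos': array([0.1503, 0.6574, 0.2215]), 'eef_rot': array([-0.0001,  0.1121,  0.9937, -0.001 ]), 'contact_force': array([-0.6916, -0.525 , -0.3944]), 'torque': array([0.0141, 0.0237, 0.0328]), 'grip_width': 0.08701700963426494}
top {'camera_matrix': array([[514.3289,   0.    , 319.9749],
       [  0.    , 514.3289, 216.7538],
       [  0.    ,   0.    ,   1.    ]]), 'extrinsics': array([[ 0.0236, -0.9997, -0.0098,  0.0408],
       [ 0.9882,  0.0219,  0.1519, -0.5249],
       [-0.1516, -0.0132,  0.9884, -1.6146],
       [ 0.    ,  0.    ,  0.    ,  1.    ]])}
side {'camera_matrix': array([[411.9244,   0.    , 313.54  ],
       [  0.    , 411.9244, 196.6229],
       [  0.    ,   0.    ,   1.    ]]), 'extrinsics': array([[ 0.884 , -0.4673,  0.0108, -0.4441],
       [ 0.3473,  0.672 ,  0.654 , -0.2594],
       [-0.3129, -0.5744,  0.7564, -1.0296],
       [ 0.    ,  0.    ,  0.    ,  1.    ]])}
wrist {'camera_matrix': array([[304.8177,   0.    , 317.2363],
       [  0.    , 304.8177, 201.0842],
       [  0.    ,   0.    ,   1.    ]]), 'mount': array([[-0.0003,  0.9563,  0.2925,  0.0809],
       [ 1.    ,  0.0004, -0.0003,  0.0004],
       [-0.0004,  0.2925, -0.9563, -0.1609],
       [ 0.    ,  0.    ,  0.    ,  1.    ]])}
```

View pics/top0.png

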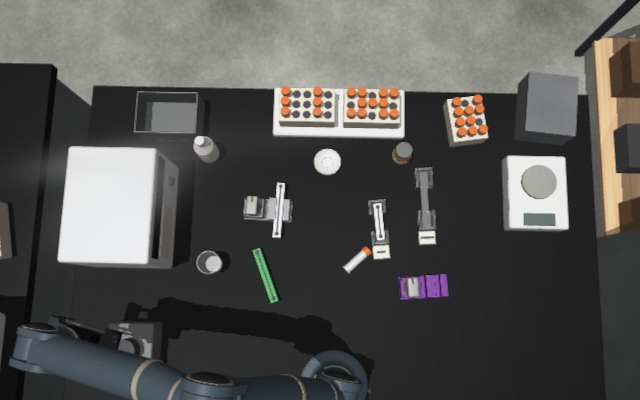

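View pics/side0.png

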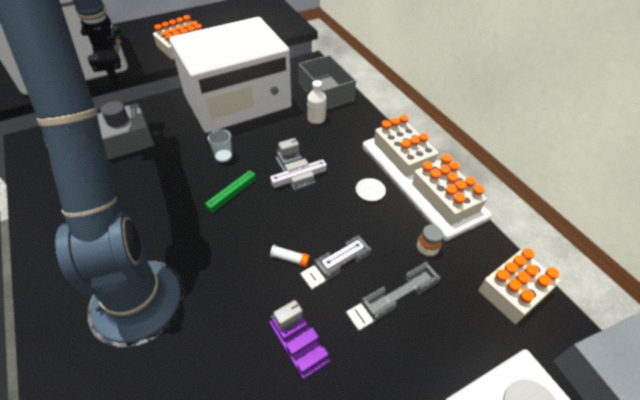

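View pics/wrist0.png

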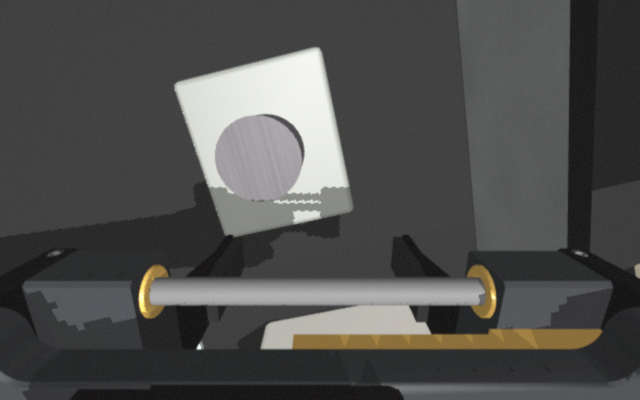

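```bash
cat > h.py <<'E'
from bench import *
import cv2,numpy as np
from scipy.spatial.transform import Rotation as R
np.set_printoptions(precision=4,suppress=True)
def cam(n,st=None):
    p=camera_params(n); K=p["camera_matrix"]
    if n=="wrist":
        st=st or state(); q=st["eef_rot"]; T=np.eye(4)
        T[:3,:3]=R.from_quat([q[1],q[2],q[3],q[0]]).as_matrix(); T[:3,3]=st["ee_pos"]
        return K,T@p["mount"]
    return K,np.linalg.inv(p["extrinsics"])
def ray(c,u,v):
    K,T=c
    d=np.array([(u-K[0,2])/K[0,0],-(v-K[1,2])/K[1,1],-1.])
    return T[:3,3],T[:3,:3]@d
def onz(c,u,v,z):
    o,d=ray(c,u,v); return o+d*(z-o[2])/d[2]
def proj(c,p):
    K,T=c; q=np.linalg.inv(T)@np.append(p,1)
    return K[0,0]*q[0]/-q[2]+K[0,2],-K[1,1]*q[1]/-q[2]+K[1,2]
def crop(n,u0,v0,u1,v1,s,name):
    im=read_camera(n)[:,:,::-1]
    cv2.imwrite(f"pics/{name}.png",cv2.resize(im[v0:v1,u0:u1],None,fx=s,fy=s,interpolation=cv2.INTER_CUBIC))
def wrist(name):
    st=state(); im=read_camera("wrist"); np.save(f"{name}.npy",im)
    import pickle; pickle.dump(st,open(f"{name}.pkl","wb"))
    cv2.imwrite(f"pics/{name}.png",im[:,:,::-1]); return cam("wrist",st),im
def load(name):
    import pickle; return cam("wrist",pickle.load(open(f"{name}.pkl","rb"))),np.load(f"{name}.npy")
E
python3 - <<'E'
from h import *
im=cv2.imread("pics/top0.png")
cv2.imwrite("pics/c1.png",cv2.resize(im[150:270,220:460],None,fx=3.3,fy=3.3,interpolation=cv2.INTER_CUBIC))
c=cam("top")
for nm,u,v,z in [("bar a",281.5,184,.038),("bar b",277.5,236,.038),("knob",251,206,.084),("pknob",412,287,.084),("cr top",424,169,.033),("cr bot label",427,237,.01),("short",378,222,.03),("beaker",209,262,.04),("dish",327,162,.01),("jar",403,153,.07),("tube",357,261,.02),("bottle",206,149,.05),("green",265,275,.02),("greenend",258,250,.02)]:
    print(nm,onz(c,u,v,z))
E
```

```text
bar a [0.6293 0.1806 0.038 ]
bar b [0.4587 0.1875 0.038 ]
knob [0.5465 0.2699 0.084 ]
pknob [ 0.3058 -0.2347  0.084 ]
cr top [ 0.6905 -0.2837  0.033 ]
cr bot label [ 0.4696 -0.2963  0.01  ]
short [ 0.5124 -0.1349  0.03  ]
beaker [0.3704 0.4024 0.04  ]
dish [0.7135 0.0341 0.01  ]
jar [ 0.7325 -0.2096  0.07  ]
tube [ 0.3858 -0.0693  0.02  ]
bottle [0.7383 0.4308 0.05  ]
green [0.3342 0.2247 0.02  ]
greenend [0.4139 0.2505 0.02  ]
```

View pics/c1.png

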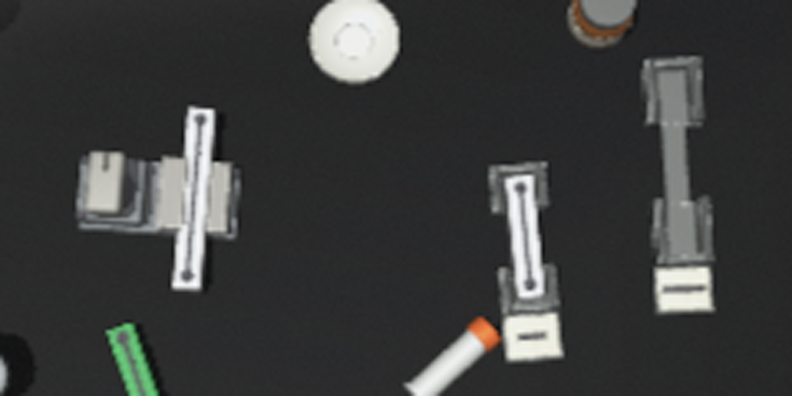

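Look-alikes, in top-view pixels:
- **Bars:** the bright bar in the grey clamp (279,210), the short bar in its cradle (378,222) and the green bar (265,275).
- **Clamps:** grey (268,208) and purple (424,287).
- **Cradles:** long and empty (425,200), and short (379,228).

The crop confirms my choice: the grey clamp with the 180 mm bar, and the empty long cradle with the long line on its label. I'll approach by a route that stays clear of the white box.

```bash
python3 -m creep '{"travel": [[2,-5,1.5],[4,-10,3],[7,-15,5],[10,-20,6],[13,-25,6]], "twist": [-10,-20,-30,-40,-50], "claw": [-1,-1,-1,-1,-1]}'
```

```text
time_s: 0.78
ee_pos: [0.2814, 0.4062, 0.2827]
eef_rot: [-0.0, 0.524, 0.852, 0.0]
contact_force: [-0.2, -0.2, -0.4]
grip_width: 0.0868
```

```bash
python3 -m creep '{"travel": [[4,-2,0],[8,-4,0],[13,-7,0],[18,-10,0],[23,-12,0]], "twist": [-10,-20,-30,-40,-50], "claw": [-1,-1,-1,-1,-1]}'
```

```text
time_s: 1.4
ee_pos: [0.5128, 0.2844, 0.2827]
eef_rot: [-0.0, 0.837, 0.548, 0.001]
contact_force: [-0.2, 1.2, -1.3]
grip_width: 0.0871
```

```bash
python3 -m creep '{"travel": [[1,-1,0],[2,-2,0],[3,-3,0],[3,-3,0],[3,-3,0]], "twist": [-10,-20,-30,-40,-50], "claw": [-1,-1,-1,-1,-1]}'; python3 -m creep '{"travel": [[0,0,0],[0,0,0],[0,0,0]], "twist": [-10,-18,-18], "claw": [-1,-1,-1]}'
python3 - <<'E'
from h import *
wrist("w1"); print(state()["joint_positions"],state()["ee_pos"])
E
```

```text
time_s: 2.02
ee_pos: [0.5427, 0.2542, 0.2824]
eef_rot: [0.0, 0.99, 0.14, 0.0]
contact_force: [-0.3, 0.4, 0.5]
grip_width: 0.0868
time_s: 2.4
ee_pos: [0.5424, 0.2542, 0.2821]
eef_rot: [0.0, 1.0, -0.016, 0.0]
contact_force: [-0.4, -0.3, 0.2]
grip_width: 0.0868
[-1.0423  0.3454  0.7075  1.6762 -0.2369  1.208  -1.8814] [0.5425 0.2543 0.2822]
```

View pics/w1.png

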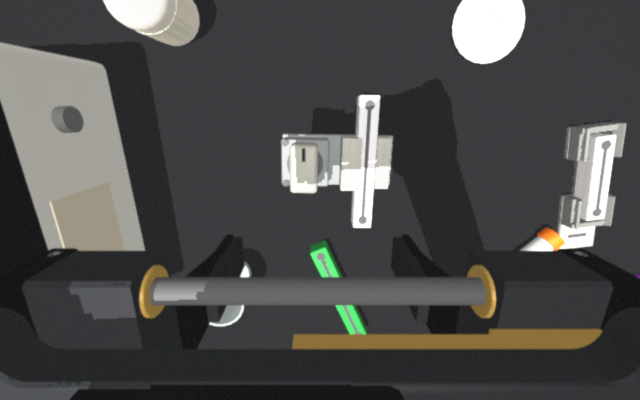

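Run:
```python
from h import *
c,im=load("w1")
a=im[80:240,270:410,::-1]
cv2.imwrite("pics/w1c.png",cv2.resize(a,None,fx=5*.74,fy=5*.74,interpolation=cv2.INTER_CUBIC))
g=cv2.cvtColor(im,cv2.COLOR_RGB2GRAY)
m=(g>175).astype(np.uint8)
n,l,s,cc=cv2.connectedComponentsWithStats(m)
for i in range(1,n):
    if s[i,4]>150: print(i,s[i],cc[i])
```

```text
1 [ 103    0   74   37 1670] [139.9886  13.6533]
2 [ 452    0   74   64 3897] [487.445   28.4537]
6 [ 282   95  110  133 5440] [345.8002 164.8857]
7 [ 525  124   94  127 3767] [586.1813 194.3454]
18 [311 248  27  29 348] [323.8707 263.3707]
24 [336 306  19  28 171] [345.655 318.883]
25 [347 306  18  28 164] [355.0061 318.9573]
```

View pics/w1c.png

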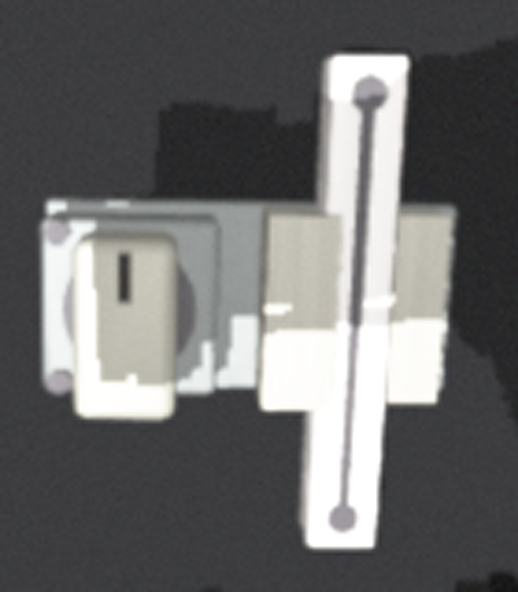

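Run:
```python
from h import *
c,im=load("w1")
A=onz(c,370,105.1,.038);B=onz(c,362.4,219.7,.038)
print(A,B,(A+B)/2,np.degrees(np.arctan2(*(A-B)[1::-1])),np.linalg.norm(A-B))
for u,v in [(304.3,143),(304.3,183.5),(304.3,190),(291.4,160),(317.4,160)]: print(onz(c,u,v,.084))
t=cam("top")
im=cv2.imread("pics/top0.png")
th=np.radians(np.degrees(np.arctan2(*(A-B)[1::-1]))); M=(A+B)/2
print("knob from bar",M[:2]+.082*np.array([-np.sin(th),np.cos(th)]))
print(proj(t,[*M[:2],.038]),proj(t,A),proj(t,B), cam("wrist")[1][:3,3])
```

```text
[0.6239 0.1851 0.038 ] [0.4692 0.193  0.038 ] [0.5465 0.1891 0.038 ] -2.935806995748081 0.154854479330745
[0.5841 0.2684 0.084 ]
[0.5357 0.2705 0.084 ]
[0.5276 0.2709 0.084 ]
[0.5648 0.2845 0.084 ]
[0.5638 0.2538 0.084 ]
knob from bar [0.5507 0.2709]
(np.float64(277.9896718333026), np.float64(208.99791184078452)) (np.float64(280.06135471326814), np.float64(185.60287033595472)) (np.float64(275.88869715603585), np.float64(232.72373892107132)) [0.623  0.2523 0.4431]
```

```bash
python3 -m creep '{"travel": [[0.5,0.8,-4],[1,1.6,-8],[1,1.6,-12],[1,1.6,-15],[1,1.6,-15]], "twist": [-1,-1,-1,-1,-1], "claw": [-0.6,-0.6,-0.6,-0.6,-0.6]}'
python3 - <<'E'
from h import *
wrist("w2"); print(state()["ee_pos"])
E
```

```text
time_s: 3.08
ee_pos: [0.5508, 0.2697, 0.1299]
eef_rot: [0.002, 1.0, -0.024, -0.002]
contact_force: [-0.3, -0.9, -0.3]
grip_width: 0.0694
[0.5522 0.2701 0.1318]
```

View pics/w2.png

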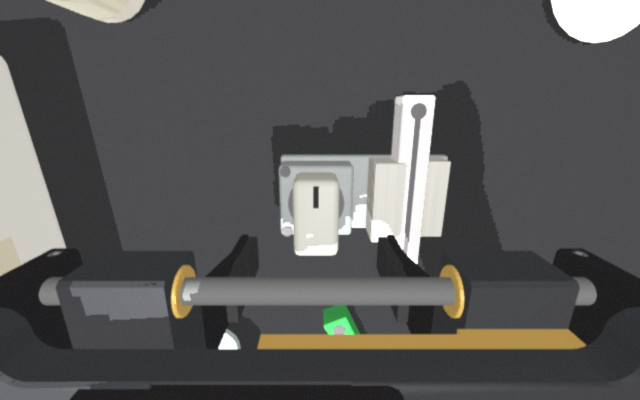

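```bash
python3 -m creep '{"travel": [[0,0,-3],[0,0,-5.5],[0,0,-7.8],[0,0,-7.8],[0,0,-7.8]], "twist": [-0.5,-0.5,-0.5,-0.5,-0.5], "claw": [-0.6,-0.6,-0.6,-0.6,-0.6]}' && python3 -m creep '{"travel": [[0,0,0],[0,0,0],[0,0,0],[0,0,0],[0,0,0]], "twist": [0,0,0,0,0], "claw": [1,1,1,1,1]}'
```

```text
time_s: 3.75
ee_pos: [0.5537, 0.2706, 0.0557]
eef_rot: [-0.0, 1.0, -0.028, 0.001]
contact_force: [-0.4, -0.8, -0.7]
grip_width: 0.0698
time_s: 4.38
ee_pos: [0.5536, 0.2707, 0.0558]
eef_rot: [-0.0, 1.0, -0.028, 0.001]
contact_force: [-0.9, 0.2, 1.5]
grip_width: 0.0337
```

```bash
python3 -m creep '{"travel": [[0,0,0],[0,0,0],[0,0,0],[0,0,0],[0,0,0]], "twist": [10,20,26,26,26], "claw": [1,1,1,1,1]}'; python3 -c "from h import *;s=state();print(s['torque'],s['joint_positions'])"
```

```text
time_s: 5.0
ee_pos: [0.5533, 0.2711, 0.0557]
eef_rot: [-0.0, 0.98, 0.198, 0.001]
contact_force: [-0.6, 0.4, 0.9]
grip_width: 0.0339
[0.4762 0.5257 0.8082] [-0.8488  0.5922  0.45    1.845  -0.3519  0.7822 -1.3846]
```

```bash
python3 -m creep '{"travel": [[0,0,0],[0,0,0],[0,0,0],[0,0,0],[0,0,0]], "twist": [10,20,30,40,50], "claw": [1,1,1,1,1]}'; python3 -m creep '{"travel": [[0,0,0],[0,0,0],[0,0,0]], "twist": [4,4,4], "claw": [1,1,1]}'; python3 -c "from h import *;s=state();print(s['torque'],s['joint_positions'])"
```

```text
time_s: 5.62
ee_pos: [0.553, 0.2713, 0.0557]
eef_rot: [-0.001, 0.804, 0.595, 0.0]
contact_force: [-1.9, 0.3, 0.7]
grip_width: 0.0337
time_s: 6.0
ee_pos: [0.553, 0.2713, 0.0557]
eef_rot: [-0.001, 0.783, 0.622, 0.0]
contact_force: [-0.8, 0.6, 1.1]
grip_width: 0.0339
[ 0.0908  0.2998 -0.0465] [-0.6699  0.5615  0.1996  1.8336 -0.1558  0.7615 -0.6159]
```

```bash
python3 -m creep '{"travel": [[0,0,0],[0,0,0],[0,0,0],[0,0,2],[0,0,6]], "twist": [0,0,0,0,0], "claw": [-0.6,-0.6,-0.6,-0.6,-0.6]}'; python3 -m creep '{"travel": [[0,-1,4],[0,-3,8],[0,-5,10],[0,-7,12],[0,-7,12]], "twist": [-10,-20,-30,-40,-50], "claw": [-1,-1,-1,-1,-1]}';python3 -m creep '{"travel": [[0,0,0],[0,0,0],[0,0,0],[0,0,0],[0,0,0]], "twist": [-10,-20,-28,-28,-28], "claw": [-1,-1,-1,-1,-1]}'
python3 - <<'E'
from h import *
c,im=wrist("w3"); print(state()["ee_pos"])
E
```

```text
time_s: 6.62
ee_pos: [0.5517, 0.2705, 0.1146]
eef_rot: [-0.001, 0.783, 0.622, -0.002]
contact_force: [0.2, -0.0, -1.1]
grip_width: 0.0683
time_s: 7.25
ee_pos: [0.5531, 0.1983, 0.2368]
eef_rot: [-0.002, 0.974, 0.228, 0.001]
contact_force: [-0.7, -0.6, -0.4]
grip_width: 0.0869
time_s: 7.88
ee_pos: [0.5531, 0.1983, 0.2368]
eef_rot: [-0.002, 1.0, -0.014, 0.001]
contact_force: [-0.8, -0.6, 0.1]
grip_width: 0.087
[0.5531 0.1983 0.2368]
```

View pics/w3.png

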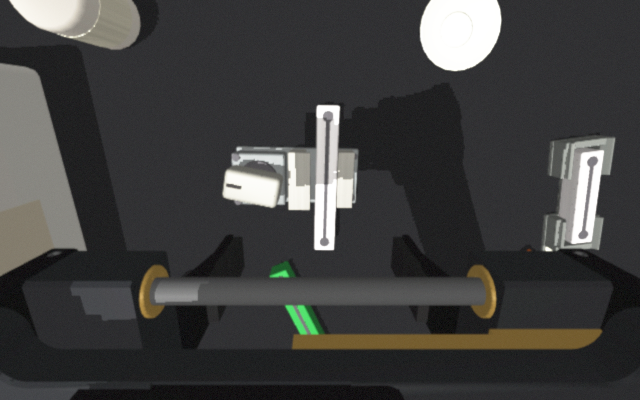

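Run:
```python
from h import *
c,im=load("w3")
cv2.imwrite("pics/w3c.png",cv2.resize(im[90:260,215:375,::-1],None,fx=3.5,fy=3.5,interpolation=cv2.INTER_CUBIC))
A=onz(c,328.7,115.2,.038);B=onz(c,324,242,.038)
print(A,B,(A+B)/2,np.degrees(np.arctan2(*(A-B)[1::-1])),np.linalg.norm(A-B))
d=(A-B)/np.linalg.norm(A-B); print("grip",(A+B)/2+.07*d)
```

```text
[0.6254 0.1845 0.038 ] [0.4685 0.1932 0.038 ] [0.5469 0.1889 0.038 ] -3.1597585039612035 0.15713089978629108
grip [0.6168 0.185  0.038 ]
```

View pics/w3c.png

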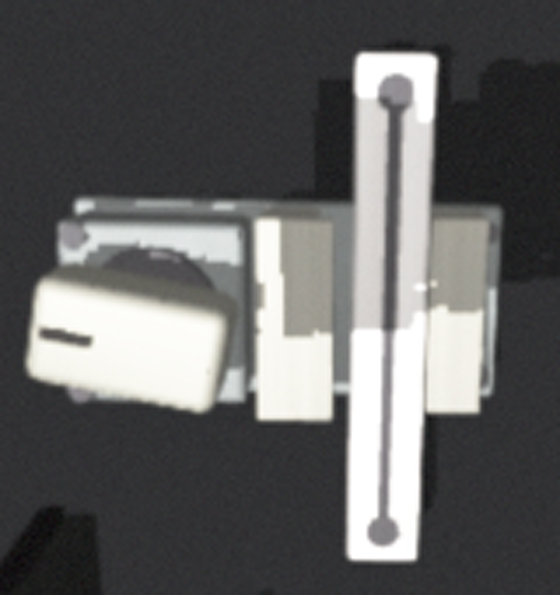

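```bash
python3 -m creep '{"travel": [[3,-0.7,-4],[6.3,-1.3,-8],[6.3,-1.3,-12],[6.3,-1.3,-16],[6.3,-1.3,-16]], "twist": [-1.5,-1.5,-1.5,-1.5,-1.5], "claw": [-0.6,-0.6,-0.6,-0.6,-0.6]}'
python3 - <<'E'
from h import *
wrist("w4"); print(state()["ee_pos"])
E
```

```text
time_s: 8.55
ee_pos: [0.6136, 0.1847, 0.0737]
eef_rot: [-0.0, 1.0, -0.027, -0.002]
contact_force: [0.7, -0.1, 0.2]
grip_width: 0.07
[0.6156 0.185  0.0761]
```

View pics/w4.png

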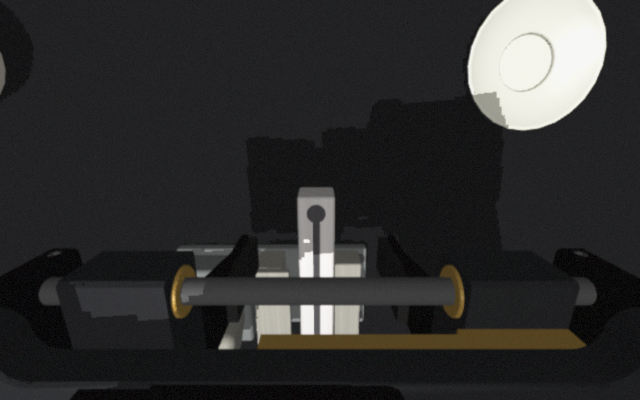

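```bash
python3 - <<'E'
from h import *
c,im=load("w4"); print(onz(c,316,214,.038),onz(c,316,200,.038)); s=state(); print(s["ee_pos"])
E
python3 -m creep '{"travel": [[0,0,-2.5],[0,0,-4.5],[0,0,-6.4],[0,0,-6.6],[0,0,-6.6]], "twist": [0,0,0,0,0], "claw": [-0.6,-0.6,-0.6,-0.6,-0.6]}' && python3 -m creep '{"travel": [[0,0,0],[0,0,0],[0,0,0],[0,0,0],[0,0,0]], "twist": [0,0,0,0,0], "claw": [1,1,1,1,1]}'
```

```text
[0.6246 0.1855 0.038 ] [0.6345 0.1849 0.038 ]
[0.6156 0.185  0.0761]
time_s: 9.22
ee_pos: [0.616, 0.185, 0.0105]
eef_rot: [-0.001, 1.0, -0.027, 0.0]
contact_force: [-0.0, 0.1, 0.1]
grip_width: 0.0696
time_s: 9.85
ee_pos: [0.616, 0.185, 0.0105]
eef_rot: [-0.001, 1.0, -0.027, 0.0]
contact_force: [-0.1, 0.0, -0.5]
grip_width: 0.0279
```

```bash
python3 -m creep '{"travel": [[0,0,0],[0,0,0],[0,0,1],[0,0,2.5],[0,0,4.5]], "twist": [0,0,0,0,0], "claw": [1,1,1,1,1]}' && python3 -m creep '{"travel": [[0,0,2],[0,0,4],[0,0,4]], "twist": [0,0,0], "claw": [1,1,1]}'
python3 - <<'E'
from h import *
c,im=wrist("w5"); print(state()["ee_pos"])
crop("side",230,120,400,240,4,"s5")
E
```

```text
time_s: 10.48
ee_pos: [0.616, 0.1848, 0.0567]
eef_rot: [-0.001, 1.0, -0.027, 0.0]
contact_force: [-0.7, 0.1, -2.0]
grip_width: 0.0261
time_s: 10.85
ee_pos: [0.6174, 0.1851, 0.0993]
eef_rot: [-0.002, 1.0, -0.027, 0.002]
contact_force: [-0.4, 0.6, -1.7]
grip_width: 0.0255
[0.6164 0.185  0.0978]
```

View pics/s5.png

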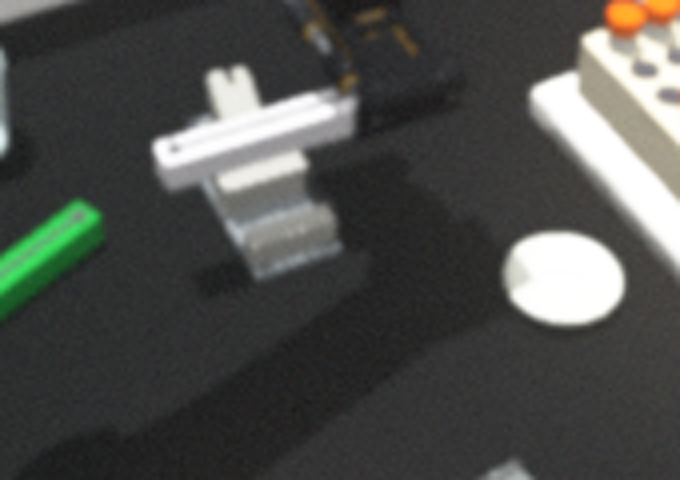

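View pics/w5.png

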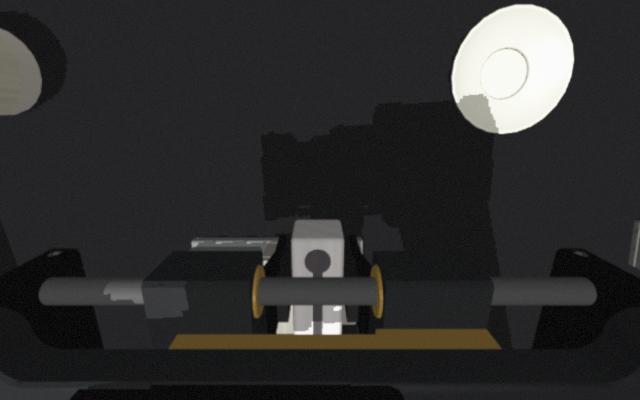

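```bash
python3 -m creep '{"travel": [[0,-3,1],[0,-7,1],[-0.5,-11,1],[-1,-15,0],[-1,-17,-2]], "twist": [0,0,0,0,0], "claw": [1,1,1,1,1]}' && python3 -m creep '{"travel": [[0,0,0],[0,0,0]], "twist": [0,0], "claw": [1,1]}'
python3 - <<'E'
from h import *
crop("side",280,150,450,270,4,"s6"); print(state()["ee_pos"])
E
```

```text
time_s: 11.58
ee_pos: [0.605, 0.0118, 0.0763]
eef_rot: [-0.001, 1.0, -0.028, 0.0]
contact_force: [0.4, 1.7, -1.7]
grip_width: 0.0258
time_s: 11.82
ee_pos: [0.605, 0.0128, 0.0761]
eef_rot: [-0.001, 1.0, -0.028, -0.0]
contact_force: [0.9, 0.4, -2.2]
grip_width: 0.0259
[0.6054 0.0133 0.0765]
```

View pics/s6.png

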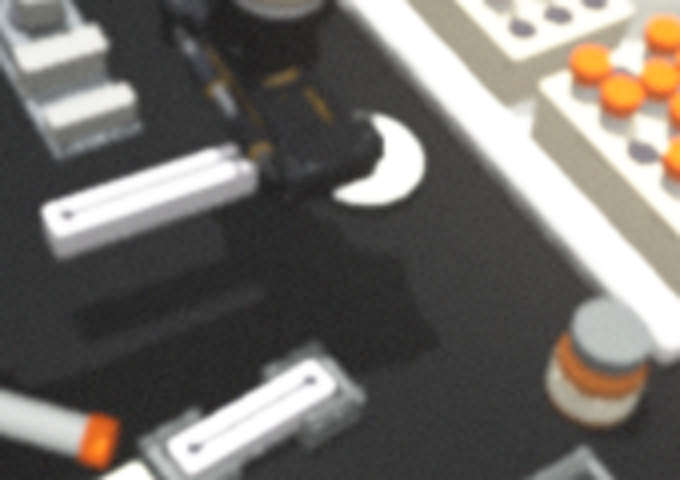

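```bash
python3 -m creep '{"travel": [[0,0,-2],[0,0,-4],[0,0,-6],[0,0,-6.5],[0,0,-6.8]], "twist": [0,0,0,0,0], "claw": [1,1,1,1,1]}' && python3 -m creep '{"travel": [[0,0,-0.2],[0,0,-0.4],[0,0,-0.4]], "twist": [0,0,0], "claw": [1,1,1]}'
```

```text
time_s: 12.5
ee_pos: [0.6054, 0.0131, 0.0079]
eef_rot: [-0.001, 1.0, -0.028, -0.0]
contact_force: [0.6, -0.0, -0.9]
grip_width: 0.0258
time_s: 12.88
ee_pos: [0.6056, 0.0131, 0.0042]
eef_rot: [-0.001, 1.0, -0.028, 0.0]
contact_force: [0.2, -0.5, -2.7]
grip_width: 0.026
```

```bash
python3 -m creep '{"travel": [[0,0,-0.2],[0,0,-0.2],[0,0,-0.2]], "twist": [0,0,0], "claw": [1,1,1]}' && python3 -m creep '{"travel": [[0,0,0],[0,0,0],[0,0,0],[0,0,0]], "twist": [0,0,0,0], "claw": [-0.4,-0.6,-0.6,-0.6]}'; python3 -m creep '{"travel": [[0,0,3],[0,0,8],[-3,0,13],[-7,0,17],[-7,0,17]], "twist": [0,0,0,0,0], "claw": [-0.6,-0.6,-0.6,-0.6,-0.6]}'
python3 - <<'E'
from h import *
c,im=wrist("w7"); print(state()["ee_pos"])
E
```

```text
time_s: 13.25
ee_pos: [0.6056, 0.0131, 0.0022]
eef_rot: [-0.001, 1.0, -0.028, 0.0]
contact_force: [-0.9, 0.1, -2.2]
grip_width: 0.0258
time_s: 13.75
ee_pos: [0.6056, 0.0131, 0.0023]
eef_rot: [-0.001, 1.0, -0.028, 0.0]
contact_force: [0.9, 0.3, 0.1]
grip_width: 0.0579
time_s: 14.38
ee_pos: [0.5353, 0.0129, 0.1752]
eef_rot: [-0.003, 1.0, -0.028, 0.003]
contact_force: [-0.2, 0.2, -0.9]
grip_width: 0.0697
[0.5358 0.0134 0.1737]
```

View pics/w7.png

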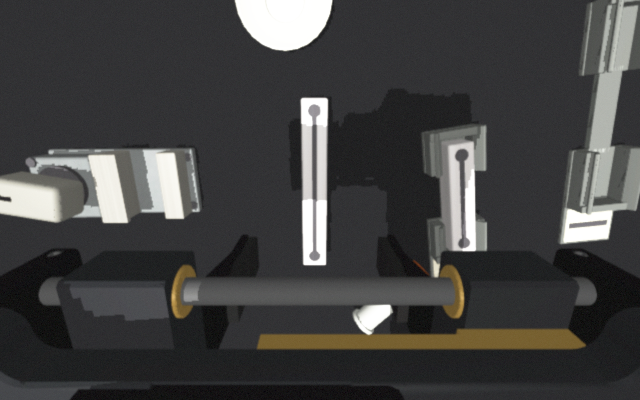

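```bash
python3 - <<'E'
from h import *
c,im=load("w7")
A=onz(c,314.7,110.5,.028);B=onz(c,314.7,256,.028)
print(A,B,(A+B)/2,np.degrees(np.arctan2(*(A-B)[1::-1])),np.linalg.norm(A-B))
E
python3 -m creep '{"travel": [[0.5,-6,2],[1,-12,4],[1,-18,6],[1,-24,7],[1,-29,7]], "twist": [0,0,0,0,0], "claw": [-0.6,-0.6,-0.6,-0.6,-0.6]}'; python3 -m creep '{"travel": [[0,-1,0],[0,-1,0],[0,-1,0]], "twist": [0,0,0], "claw": [-0.6,-0.6,-0.6]}'
python3 - <<'E'
from h import *
c,im=wrist("w8"); print(state()["ee_pos"])
cv2.imwrite("pics/w8c.png",cv2.resize(im[60:260,250:390,::-1],None,fx=3,fy=3,interpolation=cv2.INTER_CUBIC))
E
```

```text
[0.614  0.0123 0.028 ] [0.4583 0.0214 0.028 ] [0.5361 0.0168 0.028 ] -3.3602220451351417 0.1559337069812444
time_s: 15.05
ee_pos: [0.5463, -0.2796, 0.2432]
eef_rot: [-0.001, 1.0, -0.028, 0.002]
contact_force: [1.0, 0.4, -0.7]
grip_width: 0.07
time_s: 15.42
ee_pos: [0.5471, -0.2873, 0.2422]
eef_rot: [-0.002, 1.0, -0.027, 0.001]
contact_force: [0.3, 0.1, -0.2]
grip_width: 0.0698
[ 0.5472 -0.2872  0.2425]
```

View pics/w8.png

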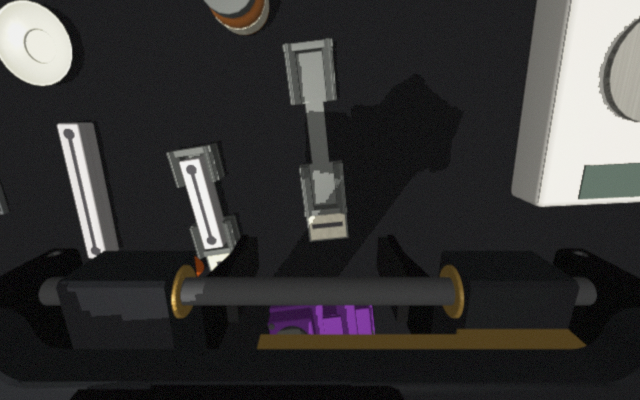

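View pics/w8c.png

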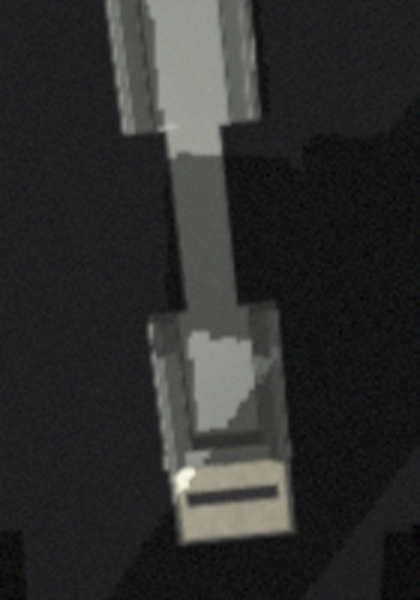

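Run:
```python
from h import *
c,im=load("w8")
g=im[30:140,270:350,::-1]; g2=im[135:250,270:370,::-1]
f=lambda x:np.clip(255*(x/255.)**.5,0,255).astype(np.uint8)
cv2.imwrite("pics/w8d.png",cv2.resize(f(g),None,fx=5,fy=5,interpolation=cv2.INTER_CUBIC))
cv2.imwrite("pics/w8e.png",cv2.resize(f(g2),None,fx=5,fy=5,interpolation=cv2.INTER_CUBIC))
```

```text
(no output)
```

View pics/w8d.png

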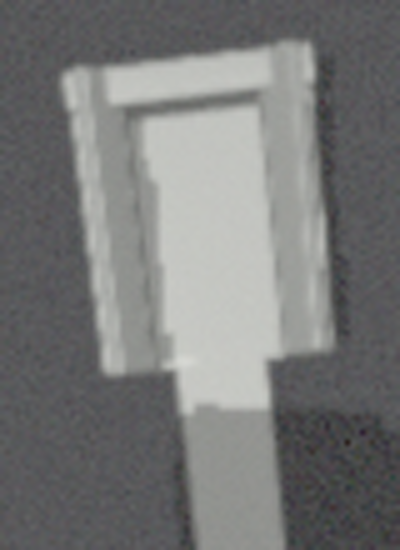

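View pics/w8e.png

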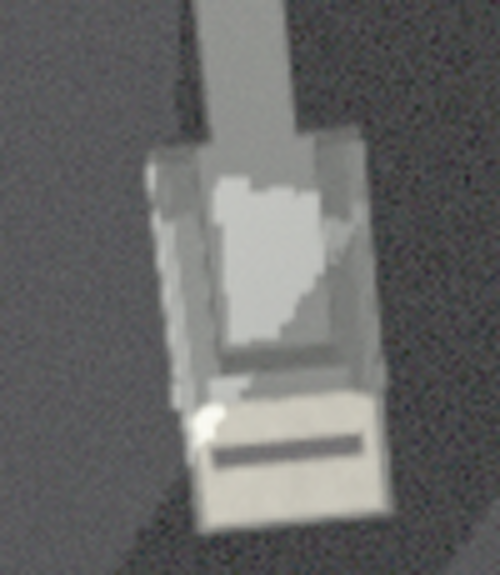

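Run:
```python
from h import *
c,im=load("w8")
D=lambda x,y,z:onz(c,270+x/5-.4,30+y/5-.4,z)
E=lambda x,y,z:onz(c,270+x/5-.4,135+y/5-.4,z)
mids=[]
for f,y,a,b in [(D,430,184,273),(D,540,198,286),(E,10,195,289),(E,120,210,297)]:
    p,q=f(a,y,.006),f(b,y,.006); mids.append((p+q)/2); print(p,q,np.linalg.norm(p-q))
mids=np.array(mids); k=np.polyfit(mids[:,0],mids[:,1],1); print("web line",k,np.degrees(np.arctan(k[0])))
far=D(203,108,.006); near=E(283,350,.006); print("floor ends",far,near,np.linalg.norm(far-near))
# slot side edges at floor
for f,y,a,b in [(D,200,155,268)]: print(f(a,y,.006),f(b,y,.006))
for f,y,a,b in [(D,57,64,312),(E,143,148,362),(D,362,105,333),(E,395,178,384)]:
    for z in (.024,.033):
        p,q=f(a,y,z),f(b,y,z); print(z,(p+q)/2,np.linalg.norm(p-q))
xm=(far[0]+near[0])/2; print("centre",xm,np.polyval(k,xm))
```

```text
[ 0.6193 -0.2759  0.006 ] [ 0.6181 -0.2982  0.006 ] 0.02234394952401175
[ 0.592  -0.2777  0.006 ] [ 0.5908 -0.3002  0.006 ] 0.02254758946461178
[ 0.5933 -0.277   0.006 ] [ 0.592 -0.301  0.006] 0.02406231979059364
[ 0.5649 -0.2792  0.006 ] [ 0.5637 -0.3019  0.006 ] 0.02273827856858828
web line [ 0.0648 -0.3273] 3.710093438054
floor ends [ 0.6924 -0.285   0.006 ] [ 0.5009 -0.2954  0.006 ] 0.1917783122380346
[ 0.6729 -0.2723  0.006 ] [ 0.6714 -0.2995  0.006 ]
0.024 [ 0.7    -0.2826  0.024 ] 0.05563453751501608
0.033 [ 0.6983 -0.2828  0.033 ] 0.05431431003825569
0.024 [ 0.5613 -0.2907  0.024 ] 0.05363259101404701
0.033 [ 0.5629 -0.2907  0.033 ] 0.05235987044388884
0.024 [ 0.6346 -0.2858  0.024 ] 0.053974628304543394
0.033 [ 0.6345 -0.286   0.033 ] 0.05269379106712858
0.024 [ 0.4942 -0.2942  0.024 ] 0.0542501072331385
0.033 [ 0.4974 -0.2941  0.033 ] 0.05296273278220404
centre 0.5966192117853397 -0.2885718936225474
```

```bash
python3 -m creep '{"travel": [[0,6,0],[-0.5,12,0],[-1.1,18,0],[-1.1,24,-3],[-1.1,30.4,-8]], "twist": [0,0,0,0,0], "claw": [-0.6,-0.6,-0.6,-0.6,-0.6]}'; python3 -m creep '{"travel": [[0,0.1,-2],[0,0.1,-6],[0,0.1,-6],[0,0.1,-6]], "twist": [0,0,0,0], "claw": [-0.6,-0.6,-0.6,-0.6]}'
```

```text
time_s: 16.1
ee_pos: [0.5366, 0.0028, 0.177]
eef_rot: [-0.003, 1.0, -0.024, 0.003]
contact_force: [1.0, 0.9, -0.4]
grip_width: 0.0696
time_s: 16.6
ee_pos: [0.5374, 0.0043, 0.1183]
eef_rot: [-0.004, 1.0, -0.024, 0.004]
contact_force: [-0.1, -0.5, 0.7]
grip_width: 0.0694
```

```bash
python3 -m creep '{"travel": [[-0.1,1.2,-1],[-0.1,1.25,-3],[-0.1,1.25,-5],[-0.1,1.25,-7],[-0.1,1.25,-7]], "twist": [-0.6,-0.6,-0.6,-0.6,-0.6], "claw": [-0.6,-0.6,-0.6,-0.6,-0.6]}'
```

```text
time_s: 17.23
ee_pos: [0.5357, 0.0177, 0.0476]
eef_rot: [-0.004, 1.0, -0.029, 0.003]
contact_force: [0.0, 0.4, 0.9]
grip_width: 0.0696
```

```bash
python3 -m creep '{"travel": [[0,-0.1,-2],[0,-0.1,-3.5],[0,-0.1,-4.1],[0,-0.1,-4.2],[0,-0.1,-4.2]], "twist": [0,0,0,0,0], "claw": [-0.6,-0.6,-0.6,-0.6,-0.6]}'; python3 -m creep '{"travel": [[0,0,0],[0,0,0],[0,0,0],[0,0,0],[0,0,0]], "twist": [0,0,0,0,0], "claw": [1,1,1,1,1]}'; python3 -m creep '{"travel": [[0,0,0],[0,0,1],[0,0,3],[0,0,5],[0,0,5]], "twist": [0,0,0,0,0], "claw": [1,1,1,1,1]}'
```

```text
time_s: 17.85
ee_pos: [0.5361, 0.0166, 0.006]
eef_rot: [-0.004, 1.0, -0.029, 0.003]
contact_force: [-0.5, -0.0, -0.3]
grip_width: 0.0699
time_s: 18.48
ee_pos: [0.5361, 0.0166, 0.006]
eef_rot: [-0.004, 1.0, -0.029, 0.003]
contact_force: [-0.9, 0.1, -0.1]
grip_width: 0.0277
time_s: 19.1
ee_pos: [0.5372, 0.0167, 0.0575]
eef_rot: [-0.004, 1.0, -0.029, 0.005]
contact_force: [-0.2, 0.5, -1.3]
grip_width: 0.0258
```

```bash
python3 -m creep '{"travel": [[0,-2,4],[1,-7,7],[2.5,-13,7],[4,-19,7],[5.9,-25,7]], "twist": [0,1,3,5,6.6], "claw": [1,1,1,1,1]}'; python3 -m creep '{"travel": [[0,-3,0],[0,-6,0],[0,-6,0],[0,-6,0]], "twist": [0,0,0,0], "claw": [1,1,1,1]}'; python3 -c "
from h import *
c,im=wrist('w9');print(state()['ee_pos'])
crop('top',370,140,480,260,5,'t9')"
```

```text
time_s: 19.73
ee_pos: [0.5958, -0.2342, 0.1265]
eef_rot: [-0.005, 1.0, 0.029, 0.004]
contact_force: [0.8, 1.2, -1.4]
grip_width: 0.026
time_s: 20.23
ee_pos: [0.5955, -0.2929, 0.1254]
eef_rot: [-0.006, 1.0, 0.03, 0.004]
contact_force: [0.1, -0.5, -1.0]
grip_width: 0.0255
[ 0.5959 -0.2923  0.1256]
```

View pics/w9.png

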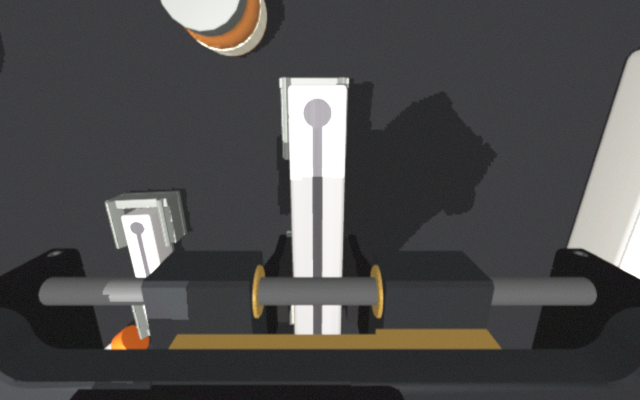

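Run:
```python
from h import *
c,im=load("w9")
print("dot",onz(c,317,112,.1476))
for x in (281,348): print(onz(c,x,79,.033))
import pickle; s=pickle.load(open("w9.pkl","rb")); q=s["eef_rot"]; print(R.from_quat([*q[1:],q[0]]).as_matrix())
a=im[60:180,260:380,::-1]; cv2.imwrite("pics/w9c.png",cv2.resize(np.clip(255*(a/255.)**.5,0,255).astype(np.uint8),None,fx=5,fy=5,interpolation=cv2.INTER_CUBIC))
```

```text
dot [ 0.674  -0.2879  0.1476]
[ 0.6961 -0.2571  0.033 ]
[ 0.6991 -0.3091  0.033 ]
[[ 0.9982  0.0594  0.0067]
 [ 0.0593 -0.9982  0.0117]
 [ 0.0074 -0.0113 -0.9999]]
```

View pics/w9c.png

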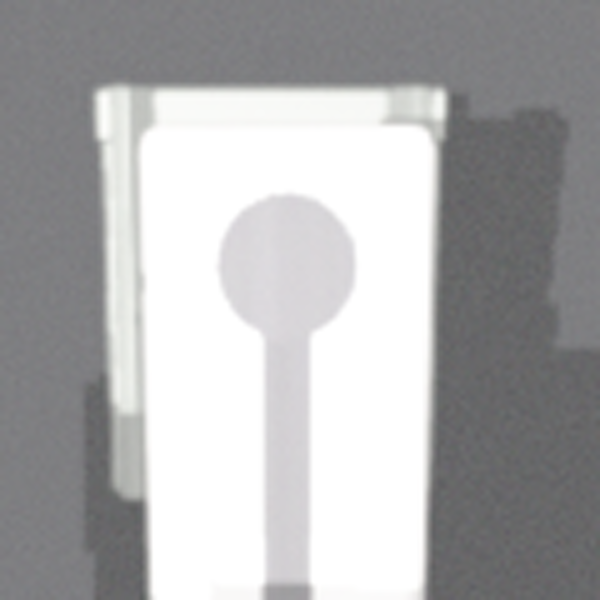

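View pics/t9.png

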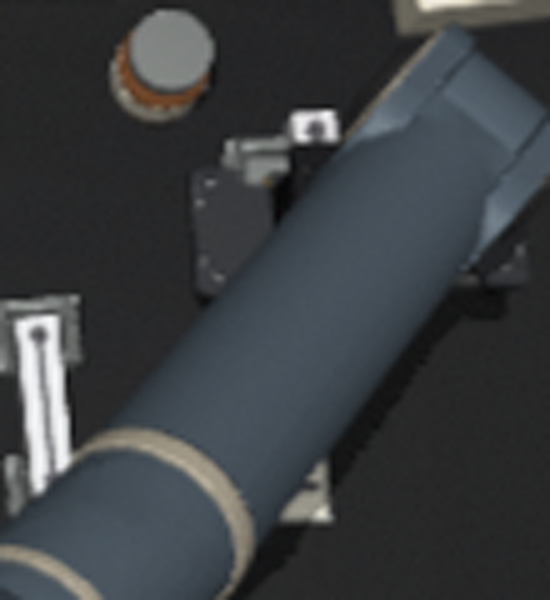

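```bash
python3 -m creep '{"travel": [[0,0.2,-2],[0,0.35,-4],[0,0.35,-6],[0,0.35,-7.3],[0,0.35,-7.3]], "twist": [0,0,0,0,0], "claw": [1,1,1,1,1]}'
python3 - <<'E'
from h import *
c,im=wrist("w10"); print(state()["ee_pos"],state()["eef_rot"])
a=im[40:200,250:410,::-1]; cv2.imwrite("pics/w10c.png",cv2.resize(np.clip(255*(a/255.)**.5,0,255).astype(np.uint8),None,fx=3.7,fy=3.7,interpolation=cv2.INTER_CUBIC))
E
```

```text
time_s: 20.95
ee_pos: [0.5951, -0.2885, 0.0512]
eef_rot: [-0.006, 1.0, 0.03, 0.003]
contact_force: [-0.2, -0.0, -2.0]
grip_width: 0.0256
[ 0.5959 -0.289   0.0524] [-0.0056  0.9995  0.0303  0.0035]
```

View pics/w10c.png

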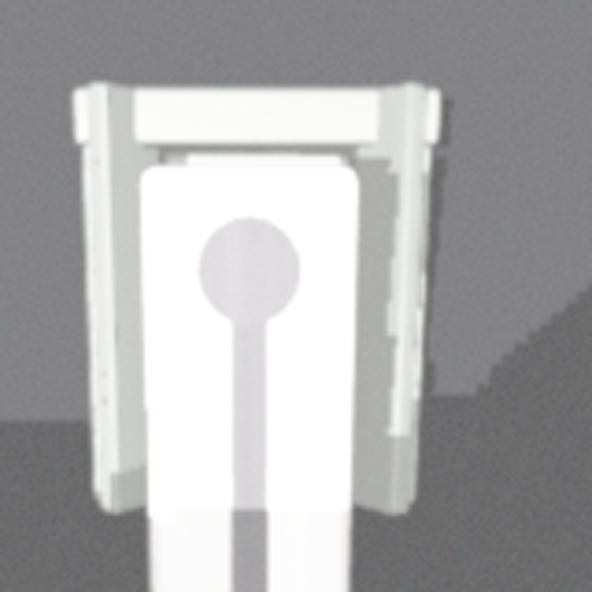

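Run:
```python
from h import *
c,im=load("w10")
P=lambda x,y,z:onz(c,250+x/3.7-.36,40+y/3.7-.36,z)
for z in(.033,.028): print("outer",P(74,90,z),P(441,90,z),(P(74,90,z)+P(441,90,z))/2)
print("lower",P(98,512,.033),P(413,512,.033),(P(98,512,.033)+P(413,512,.033))/2)
print("dot",P(250,270,.0744),"end",P(250,166,.0744))
print("wall inner edge top",P(255,143,.033), "slot sides", P(134,143,.033),P(378,143,.033))
```

```text
outer [ 0.6967 -0.2557  0.033 ] [ 0.6999 -0.3094  0.033 ] [ 0.6983 -0.2826  0.033 ]
outer [ 0.6973 -0.2549  0.028 ] [ 0.7006 -0.3101  0.028 ] [ 0.6989 -0.2825  0.028 ]
lower [ 0.6337 -0.2606  0.033 ] [ 0.6369 -0.3117  0.033 ] [ 0.6353 -0.2862  0.033 ]
dot [ 0.6734 -0.2836  0.0744] end [ 0.6848 -0.2829  0.0744]
wall inner edge top [ 0.6911 -0.2827  0.033 ] slot sides [ 0.69   -0.2648  0.033 ] [ 0.6921 -0.3009  0.033 ]
```

```bash
python3 -m creep '{"travel": [[0.05,0,-1],[0.05,0,-2],[0.05,0,-2.8],[0.05,0,-3.3],[0.05,0,-3.5]], "twist": [0,0,0,0,0], "claw": [1,1,1,1,1]}'; python3 -m creep '{"travel": [[0,0,-0.2],[0,0,-0.4],[0,0,-0.4],[0,0,-0.4]], "twist": [0,0,0,0], "claw": [1,1,1,1]}'
```

```text
time_s: 21.62
ee_pos: [0.5962, -0.2889, 0.017]
eef_rot: [-0.006, 1.0, 0.03, 0.003]
contact_force: [0.5, -1.4, -2.0]
grip_width: 0.0253
time_s: 22.12
ee_pos: [0.5963, -0.289, 0.0131]
eef_rot: [-0.006, 1.0, 0.03, 0.003]
contact_force: [-0.4, 0.1, -1.9]
grip_width: 0.0258
```

```bash
python3 -m creep '{"travel": [[0,0,-0.1],[0,0,-0.1],[0,0,-0.1]], "twist": [0,0,0], "claw": [1,1,1]}'; python3 -m creep '{"travel": [[0,0,0],[0,0,0],[0,0,0],[0,0,0]], "twist": [0,0,0,0], "claw": [-0.5,-0.6,-0.6,-0.6]}'; python3 -m creep '{"travel": [[0,0,2],[0,0,6],[0,0,11],[-3,0,16],[-5,0,20]], "twist": [0,0,0,0,0], "claw": [-0.6,-0.6,-0.6,-0.6,-0.6]}'; python3 -m creep '{"travel": [[0,0,0],[0,0,0]], "twist": [0,0], "claw": [-0.6,-0.6]}'
python3 - <<'E'
from h import *
c,im=wrist("w11"); print(state()["ee_pos"])
a=im[20:260,220:420,::-1]; cv2.imwrite("pics/w11c.png",cv2.resize(np.clip(255*(a/255.)**.6,0,255).astype(np.uint8),None,fx=2.5,fy=2.5,interpolation=cv2.INTER_CUBIC))
im=read_camera("side");cv2.imwrite("pics/s11.png",im[:,:,::-1])
cv2.imwrite("pics/s11c.png",cv2.resize(im[120:340,250:470,::-1],None,fx=2.7,fy=2.7,interpolation=cv2.INTER_CUBIC))
E
```

```text
time_s: 22.5
ee_pos: [0.5964, -0.289, 0.0122]
eef_rot: [-0.006, 1.0, 0.03, 0.004]
contact_force: [-0.2, 0.0, -1.6]
grip_width: 0.0258
time_s: 23.0
ee_pos: [0.5965, -0.289, 0.0123]
eef_rot: [-0.006, 1.0, 0.03, 0.004]
contact_force: [0.2, 0.3, -0.0]
grip_width: 0.0577
time_s: 23.62
ee_pos: [0.5456, -0.29, 0.2159]
eef_rot: [-0.005, 1.0, 0.03, 0.005]
contact_force: [-0.2, -0.7, 0.8]
grip_width: 0.0695
time_s: 23.88
ee_pos: [0.5459, -0.2898, 0.2167]
eef_rot: [-0.005, 1.0, 0.03, 0.006]
contact_force: [-0.6, -0.4, 0.3]
grip_width: 0.0699
[ 0.5457 -0.2893  0.2156]
```

View pics/w11c.png

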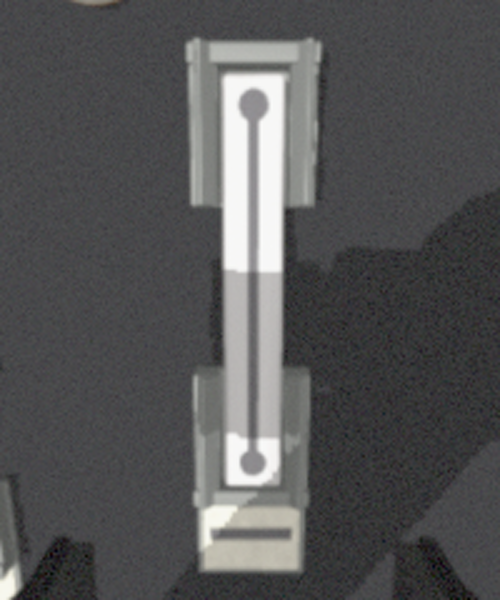

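View pics/s11c.png

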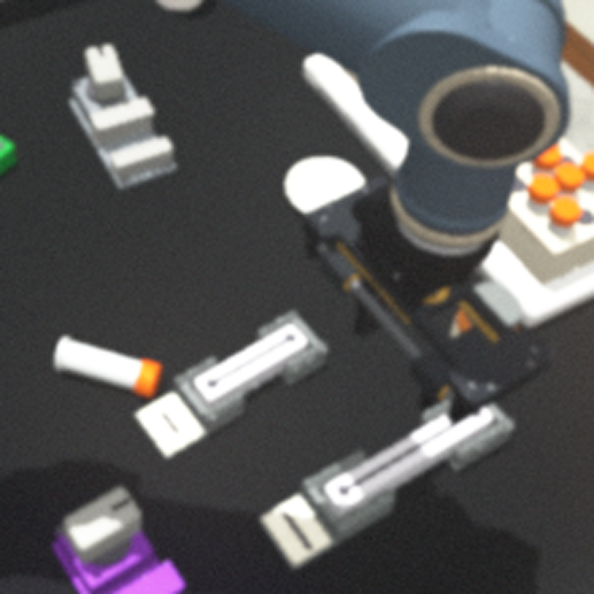

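```bash
python3 - <<'E'
from h import *
c,im=load("w11")
P=lambda x,y,z:onz(c,220+x/2.5-.3,20+y/2.5-.3,z)
A,B=P(253.5,104,.034),P(252.5,461,.034); print(A,B,(A+B)/2,np.linalg.norm(A-B),np.degrees(np.arctan2(*(A-B)[1::-1])))
for nm,z in(("far outer",.033),): p,q=P(187,42,z),P(321,42,z); print(p,q,(p+q)/2)
p,q=P(195,498,.033),P(309,498,.033); print("near",(p+q)/2)
K,T=c; print(T[:3,3])
# height of bar top from side camera: knowing xy of the near dot
s=cam("side")
for z in(.028,.034,.04): print(z,proj(s,[*B[:2],z]))
E
python3 -c "
import cv2;im=cv2.imread('pics/s11.png');cv2.imwrite('pics/s11d.png',cv2.resize(im[270:340,345:445],None,fx=6,fy=6,interpolation=cv2.INTER_CUBIC))"
```

```text
[ 0.6744 -0.2838  0.034 ] [ 0.5197 -0.2931  0.034 ] [ 0.5971 -0.2884  0.034 ] 0.15498995475531688 3.433312428227353
[ 0.6962 -0.2552  0.033 ] [ 0.6993 -0.3098  0.033 ] [ 0.6978 -0.2825  0.033 ]
near [ 0.5008 -0.294   0.033 ]
[ 0.6245 -0.2862  0.3786]
0.028 (np.float64(376.2537263974648), np.float64(302.44204087649206))
0.034 (np.float64(376.5655842870393), np.float64(301.3036927336951))
0.04 (np.float64(376.8802911180443), np.float64(300.15494534401455))
```

View pics/s11d.png

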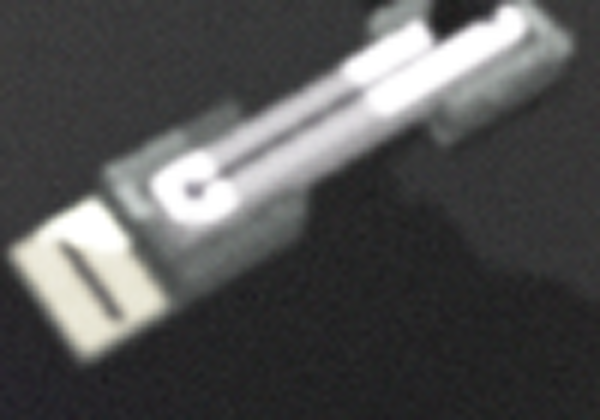

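```bash
python3 -m creep '{"travel": [[0,0,0],[0,0,0]], "twist": [0,0], "claw": [-0.6,-0.6]}'; python3 -c "
from bench import *
print(sign_off())"
```

```text
time_s: 24.22
ee_pos: [0.5456, -0.2887, 0.2138]
eef_rot: [-0.006, 1.0, 0.03, 0.003]
contact_force: [0.2, 0.3, 0.6]
grip_width: 0.0696
the job is handed in; nothing more can be done
None
```

The long bar is down in the long cradle and the clamp is left open. I handed the job in at about 24 s of the 64 s allowed; `sign_off` gives no verdict.

**What I did:** I broke the knob loose with a short twist and turned it on. The gripper turned about 80° in all (about 1.4 rad, the stop). I lifted the bar out by its far end and laid it flat on the bench near (0.536, 0.017). I let go, gripped it again round its middle and lowered it into the long cradle.

**Last checks:**
- **Position:** the bar's centre measured (0.597, -0.288), against my estimate of about (0.596, -0.289) for the cradle's centre. Bar and cradle agree in direction to about 0.2°.
- **Height:** the side view puts the bar's top about 34 mm above the bench, so it is fully down. One pixel there is about 5 mm, so this check is coarse.
- **Knob:** it still looked turned open in the last side picture. I judged the angle from the gripper's turn and the pictures, not from a reading of the joint.
- **Robot:** the gripper is open, well above the bar and touching nothing.
- **Other things:** I touched neither the short bar nor any glassware. The short bar, tube and dish looked unmoved in the last picture; the arm hid the jar, and I did not look at the beaker again.

My estimates of the cradle's centre along its length differed by about 2 mm, within the 8 mm tolerance. No check failed.

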